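# Close and tuck the pour hatch of a blue container

### The job

The pour hatch in the lid of the blue container has been left standing open. Fold its flap over until it lies flat on the lid, then push the flap's sliding tongue all the way home beneath the retaining lip, so that the springy flap stays shut when you take your finger away. Just push with the fingertips: pick nothing up, do not shove the container away from where it stands, and leave the things around it alone.

Things in the scene. Friction and masses are not known exactly. Their poses are not given: they have to be found in the camera images.
- bin: the blue lidded container, 200 x 142 mm in plan, lid top 115 mm high, loose, 2 to 3.4 kg. Origin: centre of its underside; z up; its x axis runs along its long side from the flap's hinge towards the lip, its y axis along the hinge
- hinge (a point): middle of the flap's hinge line, which runs along the container's y axis, at (-75, 0, 120.5) mm in the container's frame; axes as the container's
- lip_mouth (a point): middle of the open edge of the fixed retaining lip, 104 mm ahead (container's +x) of the hinge line and level with the mouth's underside, 17 mm above the lid. The lip is a 72 mm wide hood, 4 mm thick, on a post that ends 133 mm from the hinge line; its top stands 22 mm above the lid at most; the mouth is 6 mm taller than needed and narrows inwards
- flap (a joint): angle of the hatch flap, rad: 0 = folded flat over the lid (a firm stop), about 1.25 = as it stands open, up to 1.75 (pi/2 = upright). The flap is a plate 93 mm long from the hinge line, 80 mm wide, 3 mm thick, centred on the hinge line in thickness. A light spring pulls it back open (about 0.11 N m when flat), so left flat and not tucked it rises again; held by the lip it rests at about 0.035
- tongue (a joint): how far the white sliding tongue on the flap is pushed out, m: 0 = drawn back, 0.016 = fully out (firm stop). It stays where it is left (1.5 N friction). The tongue is a 54 mm wide, 4 mm thick plate on the flap's outer face, its leading edge 100 mm from the hinge line when drawn back (it then clears the lip by 4 mm as the flap folds down) and 116 mm when fully out, 12 mm beneath the lip. If it is out before the flap is flat, it lands on top of the lip instead
- ridge (a point): middle of the top of the tongue's push ridge, a bar across its rear edge, 54 mm long, 6 mm thick, standing 11 mm proud of the flap's outer face (12.5 mm from the flap's mid-plane); 73 mm from the hinge line when the tongue is drawn back. Between hinge and ridge the flap's outer face is smooth. With the flap flat, the ridge is pushed towards the lip from its hinge side. x axis: along the flap away from the hinge; z: outwards, up when the flap is flat
- dish: white ceramic dipping dish, 84 mm across, 25 mm high, loose bystander; origin centre of its underside
- sauce: amber sauce bottle, 56 mm across, 170 mm high, loose bystander; origin centre of its underside
- jar: glass jar, 66 mm across, 85 mm high, loose bystander; origin centre of its underside
- teacup: white teacup without handle, 72 mm across, 60 mm high, loose bystander; origin centre of its underside
- spatula: bamboo spatula, 290 mm long, lying flat beyond the container, loose bystander; origin under its middle, x along it
Things that resemble listed ones, but are neither listed nor needed, are in the scene too. Several things have the shape of the bin; the one meant has the colours described above.

How it is judged:
By the outcome, as a careful person would: the job done as asked, in the order asked, and still so for the second after the job is handed in, with the robot touching nothing.
It also fails if it takes over 35 s, if anything falls off the work surface, if the arm or the gripper's body presses on something with over 40 N, if the wrist force passes 120 N, or if a joint passes its speed limit or range.

### The arm

A 6-joint arm with a two-finger parallel gripper is mounted at the origin on the work surface. World frame = base frame: x ahead of the robot, y to its left, z up, the work surface at z = 0. Lengths are in mm, angles in rad, forces in N, time in s.
With the tool pointing down it reaches from about 300 to 875 mm from the base axis. Payload 4.2 kg.
Tool frame: the origin (TCP) lies at the very end of the fingers, on their centre line; the grasp point (between the pads) lies 19 mm behind it; z points along the fingers, y is the line along which they close (so a half turn about z gives the same grasp; the last joint's range is limited). The gripper opens to 85 mm and grips with 20 to 120 N. Pads are 22 mm wide; open, the fingers measure 114 mm over their backs; the gripper's body (76 mm by 85 mm) begins 54 mm behind the grasp point. The pads swing forward as they close: fully open they stand 13 mm farther back than shut.
Start: joints at [1.318, 0.32, 1.565, -0, 1.257, -0.02], TCP at [132.655, 559.503, 231.338] pointing down, gripper open.
Joint ranges: [-3.11, 3.11], [-0.84, 2.01], [0.21, 2.61], [-1.34, 4.49], [0.05, 2.63], [-2.56, 2.56]. Speed limits (rad/s): [2.57, 2.57, 3.14, 3.14, 3.14, 3.14].

### API

Orientations are given as a unit quaternion [w, x, y, z].
In Python, from workcell import ctrl, optics gives the robot as it stands. The module is installed in compiled form; this text tells all that it offers.
- The arm moves only by the tool apply_moves, never from a script. Its argument "steps" is a list of rows, each a list of 5 numbers: the shift along the tool's x, y, z in units of 50 mm (1.0 is 50 mm), then the turn about the tool's z in units of 6 degrees (1.0 is 6 degrees), then the closure, from 0 (fully open) to 1 (shut). In form: [[tx, ty, tz, spin, fingers], ...]. A call has 1 to 12 rows; each row is the pose to reach, as a shift and turn from the pose commanded when the call began, along the tool's axes at that moment; what a row does not reach only later rows make up. A row lasts 1/10 s, in which the tool goes at most 50 mm and 8.59 degrees, less where a joint would pass 70% of its speed; a pose out of reach is approached as far as the arm can. A call with a gripper value outside its range is refused whole. The fingers move at their own pace and stop on an object; "grip_force" is the grip in N (left out, the last holds). Time passes only in rows, so rows that repeat a pose let the fingers close. It gives the time, the measured TCP pose, the force, the opening and the grip force at its end, in the units of the state.
- ctrl.get_state(): the state, without advancing time (a new reading comes with each control period).
- optics.grab_frame(name): name is "scene" or "top" or "wrist"; returns a dict with "color" (384x512x3 uint8, red, green, blue), "range_z" (384x512 float32, mm along the optical axis (not along the pixel's ray), 0 where there is no reading), "mtx" (3x3 intrinsics, pixels), "k1" (the pictures are not rectified: a ray, as slopes to the right and down, at radius r is drawn at 1 + k1 r^2 times it, then the intrinsics apply), "rvec" (rotation vector, rad) and "tvec" (3), from world to camera coordinates, as OpenCV has them. Camera axes: x right, y down, z forward; pixel columns grow to the right and rows downward; lengths in mm; the calibration is good to about 2 mm. A picture is of the moment at which its call begins.
- ctrl.job_done(): hands the job in; it is judged then, once.
Trained networks look in the newest picture that a camera, given by its name, has taken for a name from the list of things; names that differ only in an ending like _2 or _b are one class to them, and where a whole thing is asked for, a point or a joint stands for the part that bears it (a point fixed in the world has none). Each returns a list of dicts, best first, with "conf" (0 to 1); they miss things now and then, are a little off and sometimes report something else, mostly with a low value. They report only what shows in the picture. A call takes as long as a camera call. They do not tell look-alikes from the thing itself.
- optics.find_in(camera, query): "xyz" ([x, y, z] in mm, in world coordinates, good to about 4 mm: the middle of the surface that is visible of it).
- optics.pinpoint(camera, query): "xyz" ([x, y, z] in mm, in world coordinates, good to about 4 mm: a listed point, or the origin of a listed thing).
The state is a dict: "clock": time; "joint_pos": joint angles; "qvel": joint speeds; "effort": joint torques, N m; "tcp_pos": TCP position; "orientation": TCP orientation; "ft_force": force on the tool from outside, world axes, zero at the start; "ft_torque": the same for the moment, N m; "grip_width": opening from 0.0 (shut) to 1.0 (fully open); "grasp_force": force on a finger pad.
Only numpy, scipy, OpenCV 4.12 (cv2) and the standard library are available. Lean on these libraries where they do the work, as an engineer would, in place of code of your own. Each camera call takes 0.05 s, during which the arm holds its last target. There are 200 camera calls.

## Working session

There is one attempt and no reset: what is moved stays moved. The work goes in short steps, Python scripts to look and compute and a tool call to move; the robot and the scene stay as the last step left them, time stands still between calls to the robot, and variables do not carry over. Pictures are saved under pics/ and viewed, at most 10 in all, crops included, and the job is handed in when it is done.

Besides the shell and the picture viewer there is one more tool, called after "Call:" by a JSON object that holds its "fn" and its "kwargs". apply_moves: Moves the arm, as the interface text tells. Its arguments: {"type":"object","properties":{"steps":{"type":"array","items":{"type":"array","items":{"type":"number"}}},"grip_force":{"type":"number"}},"required":["steps"]}

```bash
mkdir -p pics
cat > h.py <<'E'
import numpy as np, cv2
from workcell import ctrl, optics
def save(cam,name):
    f=optics.grab_frame(cam); cv2.imwrite('pics/'+name,cv2.cvtColor(f['color'],cv2.COLOR_RGB2BGR)); return f
def proj(f,p):
    R=cv2.Rodrigues(np.array(f['rvec'],float))[0]; c=R@np.array(p,float)+np.ravel(f['tvec']); s=c[:2]/c[2]; s=s*(1+f['k1']*(s@s)); m=np.array(f['mtx']); return (m@np.r_[s,1])[:2]
def cloud(f):
    z=f['range_z']; m=np.array(f['mtx']); h,w=z.shape; v,u=np.mgrid[:h,:w]
    d=np.stack([(u-m[0,2])/m[0,0],(v-m[1,2])/m[1,1]],-1); s=d.copy()
    for _ in range(8): s=d/(1+f['k1']*(s**2).sum(-1,keepdims=True))
    c=np.dstack([s*z[...,None],z]); R=cv2.Rodrigues(np.array(f['rvec'],float))[0]
    P=(c-np.ravel(f['tvec']))@R; P[z==0]=np.nan; return P
E
python3 - <<'E'
from h import *
for c in ('scene','top'):
    f=save(c,c+'1.png'); np.savez(c+'1.npz',**f)
    for q in ('bin','hinge','lip_mouth','ridge','dish','sauce','jar','teacup','spatula'):
        for d in optics.pinpoint(c,q)[:3]:
            print(c,q,np.round(d['xyz']),round(d['conf'],2),np.round(proj(f,d['xyz'])))
a,b=[cv2.imread(f'pics/{c}1.png') for c in('scene','top')]
cv2.imwrite('pics/both.png',cv2.resize(np.hstack([a,b]),(800,300)))
print(ctrl.get_state())
E
```

```text
scene bin [266. 247.  -1.] 0.72 [361. 228.]
scene bin [ 257. -288.   -1.] 0.71 [250. 118.]
scene bin [ 526. -146.   -2.] 0.61 [209. 183.]
scene hinge [ 459. -179.  119.] 0.91 [217. 140.]
scene hinge [591. 311. 116.] 0.66 [294. 303.]
scene hinge [279. 172. 125.] 0.62 [350. 188.]
scene lip_mouth [ 222. -303.  136.] 0.7 [256.  80.]
scene lip_mouth [ 552. -129.  133.] 0.65 [199. 163.]
scene lip_mouth [526. 226. 134.] 0.58 [292. 254.]
scene ridge [548. 255. 131.] 0.63 [293. 270.]
scene ridge [ 252. -286.  134.] 0.58 [252.  87.]
scene ridge [268. 241. 131.] 0.58 [373. 202.]
scene dish [526.  48.   1.] 0.98 [246. 227.]
scene sauce [395. -33.   2.] 0.63 [265. 185.]
scene jar [ 544. -315.   -1.] 0.59 [175. 151.]
scene teacup [ 665. -257.   -1.] 0.55 [150. 181.]
scene teacup [ 547. -318.    3.] 0.55 [174. 151.]
scene spatula [ 460. -177.  119.] 0.75 [218. 141.]
scene spatula [691. -39.  -2.] 0.68 [180. 237.]
top bin [ 522. -147.    0.] 0.91 [312. 184.]
top bin [ 251. -287.   -3.] 0.91 [357. 264.]
top bin [266. 245.  -2.] 0.57 [196. 260.]
top hinge [ 304. -235.  123.] 0.91 [350. 248.]
top hinge
[... 679 characters left out ...]

{'clock': 1.0, 'joint_pos': array([ 1.31801347e+00,  3.19584517e-01,  1.56452775e+00, -1.46683622e-05,
        1.25739032e+00, -2.00026710e-02]), 'qvel': array([-0.0006628 , -0.00172218,  0.00142958,  0.00027217,  0.0003042 ,
       -0.00078849]), 'effort': array([-6.44530360e-05, -4.15418959e+01, -2.34425282e+01, -4.75974741e-05,
        2.28115432e-04, -2.90393501e-06]), 'tcp_pos': array([132.64883622, 559.49302347, 231.33604978]), 'orientation': array([1.30350500e-05, 1.16125244e-01, 9.93234577e-01, 4.36636959e-05]), 'ft_force': array([ 0.08073711, -0.15669274,  0.62686632]), 'ft_torque': array([-0.01856652, -0.01984222,  0.01113749]), 'grasp_force': 0.0, 'grip_width': 0.999281497946498}
```

View pics/scene1.png

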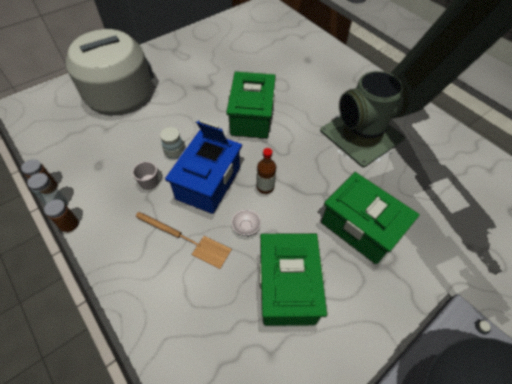

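View pics/top1.png

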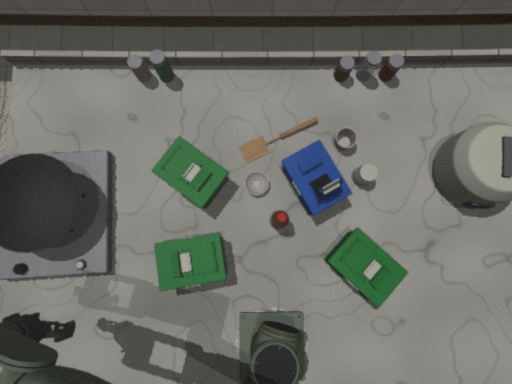

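Bin-shaped candidates: the blue one at scene (209,183) / top (312,184), and three green ones at scene (250,118), (373,202) and (293,270). Only the blue one is blue with its flap standing open, so it is the one meant. I'll confirm it in a crop and fit its pose.

Run:
```python
from h import *
for c in('top','scene'):
    f=dict(np.load(c+'1.npz')); P=cloud(f); hsv=cv2.cvtColor(f['color'],cv2.COLOR_RGB2HSV)
    blue=(hsv[...,0]>105)&(hsv[...,0]<130)&(hsv[...,1]>150)
    m=blue&(abs(P[...,2]-115)<8)&(np.hypot(P[...,0]-524,P[...,1]+147)<150)
    r=cv2.minAreaRect(P[m][:,:2].astype(np.float32)); print(c,m.sum(),r,'lid z',np.median(P[m][:,2]))
    up=(P[...,2]>150)&(np.hypot(P[...,0]-470,P[...,1]+175)<60); Q=P[up]; print('flap',len(Q),Q.mean(0),Q[:,2].max(), Q[Q[:,2]>Q[:,2].max()-12].mean(0))
t=cv2.imread('pics/scene1.png')[105:220,145:255]; u=cv2.imread('pics/top1.png')[125:240,260:370]
cv2.imwrite('pics/crop.png',cv2.resize(np.hstack([t,u]),(800,418),interpolation=cv2.INTER_CUBIC))
```

```text
top 1732 ((523.7393798828125, -141.2724609375), (193.6185760498047, 137.95318603515625), 29.203174591064453) lid z 114.67072590239151
flap 236 [ 477.48091453 -167.82112981  192.17278843] 219.3734895158513 [ 485.20987404 -164.79801784  213.4038154 ]
scene 2143 ((529.4634399414062, -141.08795166015625), (197.6162567138672, 141.0839080810547), 28.632293701171875) lid z 114.32321348605025
flap 288 [ 482.77469043 -166.63167243  188.27709388] 217.5570498751931 [ 487.70627719 -163.50260399  210.81250146]
```

View pics/crop.png

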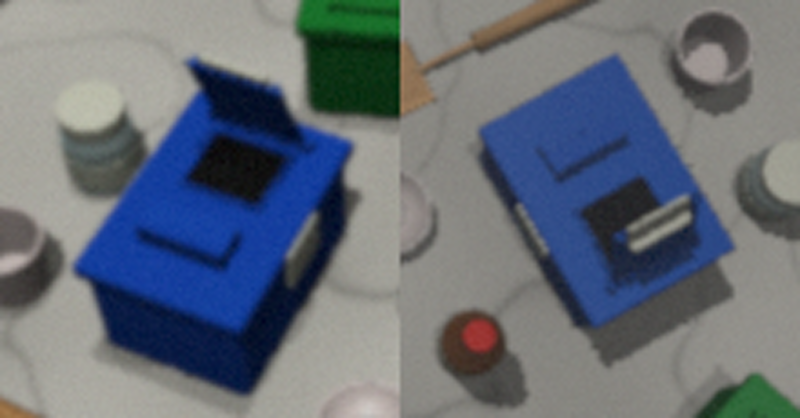

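Call:
{"fn": "apply_moves", "kwargs": {"steps": [[0,0,-0.6,0,1],[0,0,-0.6,1.4,1],[0,0,-0.6,2.8,1],[0,0,-0.6,4,1],[0,0,-0.6,5,1],[0,0,-0.6,6,1],[0,0,-0.6,7,1],[0,0,-0.6,8,1],[0,0,-0.6,8,1]]}}

```text
clock: 1.9
tcp_pos: [132.7, 559.5, 261.3]
orientation: [0.0, 0.51, 0.86, 0.0]
ft_force: [0.0, -0.3, -0.0]
grip_width: -0.001
grasp_force: 0.0
```

The crop shows the blue container with its flap standing open at the hinge end (scene crop about (245,105), top crop about (660,225)). The lip is at the far end, top crop about (590,155). Yaw is about 28.9°, the centre about (525.5,-143.5), and the hinge about (460,-180).

Call:
{"fn": "apply_moves", "kwargs": {"steps": [[-1,0.12,0,0,1],[-2,0.25,0,0,1],[-3,0.38,0,0,1],[-4,0.5,0,0,1],[-5,0.62,0,0,1],[-6,0.75,0,0,1],[-7,0.65,0,0,1],[-8,0.5,0,0,1],[-9,0.35,0,0,1],[-10,0.2,0,0,1],[-11,0.05,0,0,1],[-11.9,-0.1,0,0,1]]}}

```text
clock: 3.1
tcp_pos: [413.9, 33.4, 261.7]
orientation: [0.0, 0.509, 0.861, 0.0]
ft_force: [1.3, -0.2, 0.1]
grip_width: -0.004
grasp_force: 0.0
```

Call:
{"fn": "apply_moves", "kwargs": {"steps": [[-0.9,-0.4,0,0,1],[-1.8,-0.8,0,0,1],[-2.6,-1.2,0,0,1],[-3.4,-1.6,0,0,1],[-4.2,-2.05,0,0,1],[-4.2,-2.05,0,0,1],[-4.2,-2.05,0,0,1],[-4.2,-2.05,0,0,1]]}}

```text
clock: 3.9
tcp_pos: [424.2, -197.2, 261.2]
orientation: [-0.0, 0.509, 0.861, 0.0]
ft_force: [-0.2, 0.4, 0.0]
grip_width: -0.001
grasp_force: 0.0
```

Run:
```python
from h import *
s=ctrl.get_state(); print(s['clock'],s['tcp_pos'],s['orientation'],s['joint_pos'],s['ft_force'])
f=save('wrist','w1.png')
for q in('hinge','lip_mouth','ridge'):
    for d in optics.pinpoint('wrist',q)[:2]: print(q,d['xyz'],d['conf'],proj(f,d['xyz']))
```

```text
3.9 [ 424.16460811 -197.1889419   261.21859509] [-2.92046992e-04  5.09379912e-01  8.60541667e-01  2.44589510e-04] [-4.60114741e-01  1.30403346e-01  1.74103366e+00  5.56065987e-04
  1.27070184e+00 -9.62147390e-01] [-0.2265123   0.4488876   0.02353006]
hinge [298.4, -231.4, 120.6] 0.63 [119.46547359 150.9271802 ]
hinge [457.7, -183.5, 119.1] 0.55 [294.4214978  186.47140158]
lip_mouth [554.5, -129.9, 132.9] 0.61 [417.05873757 189.97839784]
lip_mouth [229.3, -311.8, 132.4] 0.6 [ 11.1533443  193.42198164]
ridge [469.1, -174.7, 193.4] 0.82 [325.92855652 211.27188468]
ridge [247.5, -284.0, 132.0] 0.67 [ 39.92726692 176.78265969]
```

View pics/w1.png

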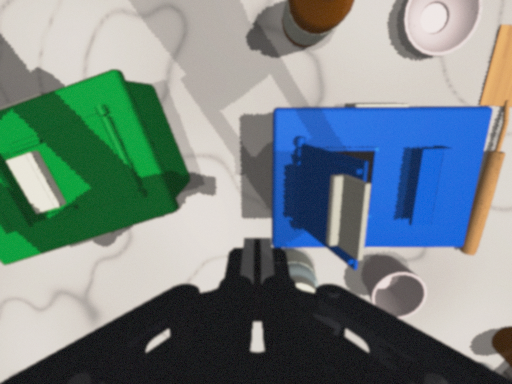

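The wrist view agrees: the flap and its white tongue are at (350,210), the hinge line is at column ~300 and the bin edges are square to the tool. The next move goes down behind the flap.

Call:
{"fn": "apply_moves", "kwargs": {"steps": [[-0.05,0,0.5,0,1],[-0.05,0,1.0,0,1],[-0.05,0,1.5,0,1],[-0.05,0,1.96,0,1],[-0.05,0,1.96,0,1],[-0.05,0,1.96,0,1]]}}

```text
clock: 4.7
tcp_pos: [425.9, -199.9, 163.7]
orientation: [0.0, 0.51, 0.86, 0.0]
ft_force: [1.4, -0.9, 0.6]
grip_width: 0.002
grasp_force: 0.0
```

Call:
{"fn": "apply_moves", "kwargs": {"steps": [[0,0.2,0,0,1],[0,0.4,0,0,1],[0,0.55,0,0,1],[0,0.64,0,0,1],[0,0.72,0,0,1],[0,0.8,0.02,0,1],[0,0.89,0.06,0,1],[0,0.97,0.11,0,1],[0,1.05,0.16,0,1],[0,1.05,0.16,0,1]]}}

```text
clock: 5.7
tcp_pos: [471.7, -174.8, 154.8]
orientation: [-0.0, 0.51, 0.86, 0.0]
ft_force: [0.4, 0.5, -0.1]
grip_width: -0.0
grasp_force: 0.0
```

Run:
```python
from h import *
s=ctrl.get_state(); print(s['clock'],s['tcp_pos'],s['ft_force'])
f=save('scene','s2.png'); g=save('wrist','w2.png')
for q in('hinge','lip_mouth','ridge'):
    for d in optics.pinpoint('wrist',q)[:1]+optics.pinpoint('scene',q)[:3]: print(q,d['xyz'],d['conf'],proj(f,d['xyz']))
a=cv2.resize(cv2.imread('pics/s2.png')[85:225,140:280],(384,384)); cv2.imwrite('pics/v2.png',cv2.resize(np.hstack([a,cv2.imread('pics/w2.png')]),(800,343)))
```

```text
5.7 [ 471.74369487 -174.80926248  154.77120881] [ 0.39860243  0.5380533  -0.12322922]
hinge [458.1, -180.1, 120.2] 0.78 [217.51195052 139.30744466]
hinge [300.5, -232.1, 120.0] 0.93 [250.09201891 106.37521626]
hinge [461.2, -178.5, 122.2] 0.8 [216.88164238 139.65612063]
hinge [280.5, 171.5, 124.5] 0.75 [348.86661603 188.05214955]
lip_mouth [552.8, -133.3, 131.9] 0.66 [198.0261965  162.45685381]
lip_mouth [551.8, -126.3, 134.5] 0.82 [199.6238885  163.31182249]
lip_mouth [227.6, -304.2, 136.7] 0.81 [254.6317547  80.3355366]
lip_mouth [263.2, 274.2, 132.9] 0.71 [384.40880838 209.84539496]
ridge [486.5, -165.9, 187.5] 0.6 [209.84070117 130.28671316]
ridge [543.9, 257.4, 132.2] 0.8 [295.07274089 269.57014258]
ridge [271.3, 244.2, 134.1] 0.78 [373.23778909 203.10150148]
ridge [250.8, -286.5, 134.5] 0.68 [252.23069487  86.74704748]
```

View pics/v2.png

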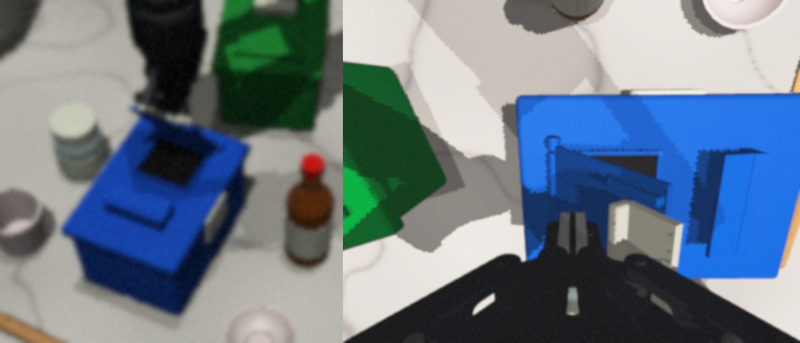

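The scene crop (left) shows the fingers behind the flap near (165,110). In the wrist view the flap at (630,190) has been pushed to about 56°, with the tongue still drawn back. The arc continues from here.

Call:
{"fn": "apply_moves", "kwargs": {"steps": [[0,0.06,0.02,0,1],[0,0.11,0.04,0,1],[0,0.17,0.1,0,1],[0,0.23,0.17,0,1],[0,0.28,0.24,0,1],[0,0.33,0.32,0,1],[0,0.36,0.4,0,1],[0,0.39,0.48,0,1],[0,0.4,0.54,0,1],[0,0.41,0.6,0,1],[0,0.41,0.63,0,1],[0,0.41,0.63,0,1]]}}

```text
clock: 7.3
tcp_pos: [489.5, -165.4, 123.6]
orientation: [-0.0, 0.51, 0.86, -0.0]
ft_force: [0.4, -0.0, 1.1]
grip_width: 0.001
grasp_force: 0.7
```

Run:
```python
from h import *
s=ctrl.get_state(); print(s['clock'],s['tcp_pos'],s['ft_force'])
g=save('wrist','w3.png')
for q in('hinge','lip_mouth','ridge','bin'):
    for d in optics.pinpoint('wrist',q)[:1]: print(q,d['xyz'],d['conf'],proj(g,d['xyz']))
```

```text
7.3 [ 489.51886708 -165.37477704  123.56336711] [ 0.44414757 -0.04589083  1.07554611]
hinge [459.5, -182.9, 119.1] 0.86 [191.43302592 251.46100219]
lip_mouth [551.8, -130.8, 132.1] 0.95 [402.90002136 261.36773404]
ridge [523.3, -144.9, 135.9] 0.69 [339.89826444 262.95564092]
bin [526.8, -143.9, -0.9] 0.6 [304.77376803 186.24861027]
```

View pics/w3.png

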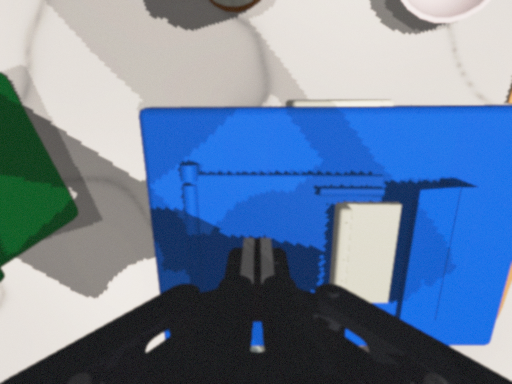

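The flap is nearly flat, with the ridge's rear edge at column ~335 and the lip at ~410. Now a light press, then slide forward.

Call:
{"fn": "apply_moves", "kwargs": {"steps": [[0,0,0.03,0,1],[0,0,0.05,0,1],[0,0,0.05,0,1]]}}

```text
clock: 7.85
tcp_pos: [489.6, -165.4, 122.0]
orientation: [0.0, 0.51, 0.86, -0.0]
ft_force: [-1.1, 0.6, 7.4]
grip_width: -0.001
grasp_force: 3.5
```

Call:
{"fn": "apply_moves", "kwargs": {"steps": [[0,0.1,0,0,1],[0,0.2,0,0,1],[0,0.3,0,0,1],[0,0.4,0,0,1],[0,0.4,0,0,1]]}}

```text
clock: 8.35
tcp_pos: [505.7, -156.3, 121.9]
orientation: [-0.001, 0.51, 0.86, -0.002]
ft_force: [-4.6, -2.5, 9.2]
grip_width: 0.002
grasp_force: 4.4
```

Call:
{"fn": "apply_moves", "kwargs": {"steps": [[0,0.05,0,0,1],[0,0.1,0,0,1],[0,0.15,0,0,1],[0,0.2,0,0,1],[0,0.25,0,0,1],[0,0.3,0,0,1],[0,0.35,0,0,1],[0,0.4,0,0,1],[0,0.44,0,0,1],[0,0.44,0,0,1]]}}

```text
clock: 9.35
tcp_pos: [523.6, -146.3, 121.7]
orientation: [-0.002, 0.51, 0.86, -0.003]
ft_force: [-6.5, -3.5, 9.9]
grip_width: -0.003
grasp_force: 5.6
```

Run:
```python
from h import *
s=ctrl.get_state(); print(s['clock'],s['tcp_pos'],s['ft_force'])
g=save('wrist','w4.png')
for q in('hinge','lip_mouth','ridge','bin'):
    for d in optics.pinpoint('wrist',q)[:1]: print(q,d['xyz'],d['conf'],proj(g,d['xyz']))
```

```text
9.35 [ 523.61215165 -146.27394264  121.72635637] [-6.52401685 -3.54298412  9.9047568 ]
hinge [459.5, -182.7, 119.4] 0.93 [116.55914281 253.37028485]
lip_mouth [552.7, -132.5, 132.7] 0.57 [323.35824329 268.48360398]
ridge [537.3, -137.7, 133.8] 0.7 [290.57261393 264.32533222]
bin [524.7, -143.7, 0.5] 0.74 [260.33466278 186.60559062]
```

View pics/w4.png

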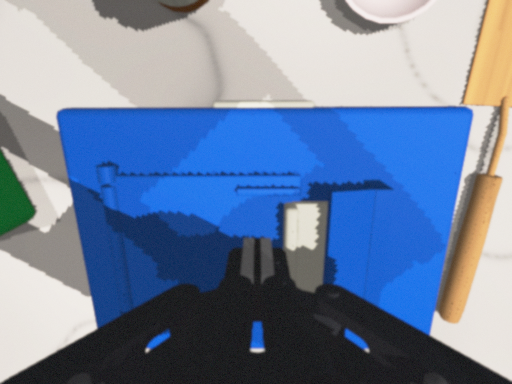

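The tongue (column ~305) is close to the lip edge (~328) and the ridge has advanced about 13–16 mm. I'll keep going to the stop, watching for a rise in force.

Call:
{"fn": "apply_moves", "kwargs": {"steps": [[0,0.03,0,0,1],[0,0.06,0,0,1],[0,0.06,0,0,1]]}}

```text
clock: 9.9
tcp_pos: [524.8, -145.6, 121.6]
orientation: [-0.003, 0.509, 0.861, -0.004]
ft_force: [-10.3, -7.1, 11.5]
grip_width: -0.003
grasp_force: 8.0
```

Call:
{"fn": "apply_moves", "kwargs": {"steps": [[0,0.03,0,0,1],[0,0.06,0,0,1],[0,0.06,0,0,1]]}}

```text
clock: 10.2
tcp_pos: [525.0, -145.3, 121.5]
orientation: [-0.005, 0.509, 0.861, -0.006]
ft_force: [-17.1, -10.6, 14.1]
grip_width: 0.001
grasp_force: 11.9
```

The force is at 20 N with no further advance, so the tongue is at its stop. I'll back off, lift and check.

Call:
{"fn": "apply_moves", "kwargs": {"steps": [[0,-0.15,0,0,1],[0,-0.3,0,0,1],[0,-0.35,-0.05,0,1],[0,-0.4,-0.15,0,1],[0,-0.4,-0.5,0,1],[0,-0.4,-1.0,0,1],[0,-0.4,-1.8,0,1],[0,-1.0,-2.5,0,1],[0,-1.6,-2.8,0,1],[0,-1.6,-2.8,0,1]]}}

```text
clock: 11.2
tcp_pos: [459.9, -181.9, 263.9]
orientation: [0.002, 0.511, 0.86, -0.0]
ft_force: [0.6, 0.1, -0.1]
grip_width: 0.002
grasp_force: 0.0
```

Run:
```python
from h import *
s=ctrl.get_state(); print(s['clock'],s['tcp_pos'],s['ft_force'])
g=save('wrist','w5.png');f=save('scene','s5.png')
for c in('wrist','scene'):
  for q in('hinge','lip_mouth','ridge','bin'):
    for d in optics.pinpoint(c,q)[:4]:
      if np.hypot(d['xyz'][0]-520,d['xyz'][1]+150)<100: print(c,q,d['xyz'],d['conf'])
P=cloud(g); hsv=cv2.cvtColor(g['color'],cv2.COLOR_RGB2HSV)
e=np.array([.8755,.4833]);n=np.array([-.4833,.8755])
S=(P[...,:2]-[459.5,-180.5])@e;L=(P[...,:2]-[459.5,-180.5])@n
for a in range(0,140,4):
    m=(abs(S-a)<2)&(abs(L)<20); print(a,np.round(np.median(P[m][:,2]),1),int(np.median(hsv[m][:,1])),end=' | ')
cv2.imwrite('pics/v5.png',cv2.resize(np.hstack([cv2.resize(cv2.imread('pics/s5.png')[85:225,140:280],(384,384)),cv2.imread('pics/w5.png')]),(800,343)))
```

```text
11.2 [ 459.91940064 -181.87772644  263.92403299] [ 0.59556478  0.11396382 -0.11562981]
wrist hinge [458.9, -181.2, 121.3] 0.95
wrist lip_mouth [552.7, -129.1, 130.4] 0.95
wrist ridge [535.9, -136.8, 135.8] 0.82
wrist bin [525.4, -140.5, -2.7] 0.85
scene hinge [459.0, -174.5, 121.1] 0.92
scene lip_mouth [548.4, -129.1, 132.8] 0.9
scene ridge [540.0, -136.3, 131.9] 0.51
scene bin [527.8, -147.4, -4.1] 0.65
0 301.3 35 | 4 326.4 35 | 8 335.6 41 | 12 336.3 39 | 16 342.3 43 | 20 317.0 41 | 24 320.2 36 | 28 320.8 36 | 32 326.7 36 | 36 334.6 39 | 40 339.7 39 | 44 339.2 35 | 48 340.7 41 | 52 343.0 46 | 56 344.9 49 | 60 124.2 206 | 64 123.7 209 | 68 124.0 210 | 72 123.9 209 | 76 124.3 208 | 80 124.4 208 | 84 124.7 198 | 88 135.0 26 | 92 135.2 26 | 96 128.9 25 | 100 129.0 25 | 104 129.6 26 | 108 135.2 222 | 112 134.6 223 | 116 133.6 223 | 120 132.8 224 | 124 132.2 221 | 128 131.9 213 | 132 132.0 212 | 136 131.2 211 |
```

View pics/v5.png

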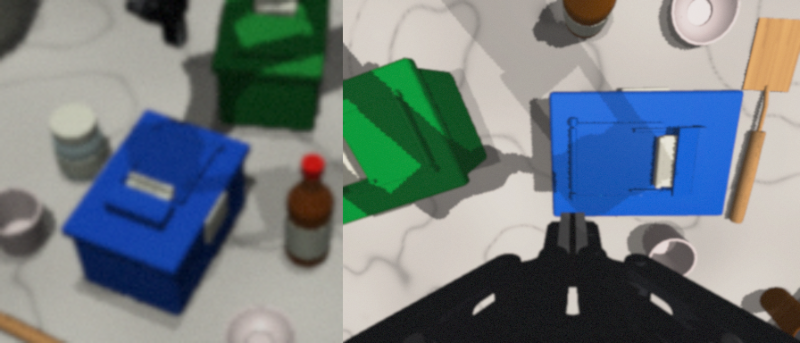

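The left crop and the wrist view both show the flap lying flat with the finger away. The ridge at (665,160) is hard up near the lip, about 15 mm from its mouth, which matches a tongue that is fully out. The container hasn't moved.

```bash
python3 -c "
from workcell import ctrl
print(ctrl.job_done())"
```

```text
the job is handed in; nothing more can be done
None
```

The blue container's flap lies flat and stays shut with its tongue pushed home beneath the lip, the container stayed in place, and the job is handed in.

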